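# Bleed the ward desk's air outlet

### The arm

A 7-joint arm with a two-finger parallel gripper is mounted at the origin on the work surface. World frame = base frame: x ahead of the robot, y to its left, z up, the work surface at z = 0. Lengths are in m, angles in rad, forces in N, time in s.
With the tool pointing down it reaches from about 0.4 to 0.85 m from the base axis. Payload 4.5 kg.
Tool frame: the origin (TCP) lies between the finger pads; the fingertips stand 19 mm ahead of it and the grasp point (between the pads) is the TCP; z points along the fingers, y is the direction in which the jaws open and shut (so a half turn about z gives the same grasp; the last joint's range is limited). The gripper opens to 88 mm and grips with 3 to 60 N. Pads are 18 mm wide; open, the fingers measure 123 mm over their backs; the gripper's body (75 mm by 187 mm) begins 45 mm behind the grasp point.
Start: joints at [1.208, 0.689, -0.195, 1.565, 0.157, 0.902, -0.215], TCP at [0.242, -0.576, 0.258] pointing down, gripper open.
Joint ranges: [-3.01, 3.01], [-0.46, 2.08], [-1.47, 1.51], [0.13, 2.56], [-1, 4.14], [0.04, 2.09], [-2.66, 2.66]. Speed limits (rad/s): [2.57, 2.57, 3.14, 3.14, 3.14, 3.14, 3.14].

### API

Orientations are given as a unit quaternion [x, y, z, w].
In Python, from plant import status, snapshot, finish_job, cut_out, tip_of gives the robot as it stands. The module is installed in compiled form; this text tells all that it offers.
- The arm moves only by the tool carry_out, never from a script. Its arguments are lists of equal length, an entry for each row: "linear": the shift along the world's x, y, z in m, a list of three; "roll": the turn about the world's z in rad. A call has 1 to 8 rows; each row is the pose to reach, as a shift and turn from the pose measured when the call began; what a row does not reach only later rows make up. A row lasts 1/12 s, in which the tool goes at most 41.7 mm and 7.16 degrees, less where a joint would pass 70% of its speed; a pose out of reach is approached as far as the arm can. A call with a gripper value outside its range is refused whole. "gripper" is the opening, from 0 (shut) to 1 (fully open), set as the call begins (left out, the last holds). The fingers move at their own pace and stop on an object; "grip_force" is the grip in N (left out, the last holds). Time passes only in rows, so rows that repeat a pose let the fingers close. It gives the time, the measured TCP pose, the force and the opening at its end, in the units of the state.
- status.get_state(): the state, without advancing time (a new reading comes with each control period).
- snapshot(name): name is "scene" or "top" or "wrist"; returns a dict with "img" (384x512x3 uint8, red, green, blue), "range_z" (384x512 float32, m along the optical axis (not along the pixel's ray), 0 where there is no reading), "fx", "fy", "cx", "cy" (pixels), "world_from_camera" (4x4, takes a point from camera to world coordinates). Camera axes: x right, y down, z forward; pixel columns grow to the right and rows downward; lengths in m; the calibration is good to about 2 mm. A picture is of the moment at which its call begins.
- finish_job(): hands the job in, once; it reports no verdict.
Trained networks look in a picture, given as the dict that the camera call returned (one of the last four; its "shot" number tells which), for a name from the list of things; names that differ only in an ending like _2 or _b are one class to them, and where a whole thing is asked for, a point or a joint stands for the part that bears it (a point fixed in the world has none). Each returns a list of dicts, best first, with "confidence" (0 to 1); they miss things now and then, are a little off and sometimes report something else, mostly with a low value. They report only what shows in the picture. A call takes as long as a camera call. They do not tell look-alikes from the thing itself.
- cut_out(picture, query): "region" (384x512 bool, what is visible of it) and "pixel" ([column, row] in pixels, amid what is visible of it).
- tip_of(picture, query): "pixel" ([column, row] in pixels: a listed point, or the origin of a listed thing).
The state is a dict: "clock": time; "q": joint angles; "qd": joint speeds; "joint_torque": joint torques, N m; "tool_pos": TCP position; "eef_rot": TCP orientation; "contact_force": force on the tool from outside, world axes, zero at the start; "moment": the same for the moment, N m; "opening": opening from 0.0 (shut) to 1.0 (fully open).
Only numpy, scipy, OpenCV 4.12 (cv2) and the standard library are available. Lean on these libraries where they do the work, as an engineer would, in place of code of your own. Each camera call takes 0.05 s, during which the arm holds its last target.

### The job

Bleed the air outlet on the ward desk. On the keypad press first the square key and then the large round key to shut the supply off, next pull the sleeve of the outlet's coupler fully back and let go of it so that it snaps forward by itself, and last press the long bar key to open the supply again. Press each of these keys fully down and let it come up before the next step, only one key at a time; never press the small round key, and do not knock the loose things on the desk about.

Things in the scene. Friction and masses are not known exactly. Their poses are not given: they have to be found in the camera images.
- keypad: Flat white box, 190 x 190 x 40 mm high, fixed to the desk, origin at the centre of its underside, z up. On its grey top stand four dark steel keys in a 2 x 2 pattern, 84 mm apart (at x = +-42, y = +-42 mm in its frame); which key is at which of the four places varies. Each key stands 18 mm proud of the keypad's top (58 mm above the desk) in a thin black bezel.
- key_square_top (a point): Centre of the top face of the square key (40 x 40 mm); moves with the key; its z axis points up.
- key_round_top (a point): Centre of the top face of the large round key (46 mm diameter).
- key_bar_top (a point): Centre of the top face of the long bar key (70 mm along the keypad's y, 24 mm along its x).
- key_small_top (a point): Centre of the top face of the small round key (26 mm diameter), which must not be pressed.
- key_square (a joint): How far the square key is pressed down, m: 0 up, 0.008 fully down. All four keys are alike: a spring brings them up; they start to move at about 1.5 N and take about 5 N fully down.
- key_round (a joint): How far the large round key is pressed down, m: 0 up, 0.008 fully down.
- key_bar (a joint): How far the long bar key is pressed down, m: 0 up, 0.008 fully down.
- key_small (a joint): How far the small round key is pressed down, m: 0 up, 0.008 fully down.
- outlet: Air outlet fixed to the desk: an aluminium foot plate (120 x 100 x 12 mm, its centre at x = +30 mm) with a white block on it (60 mm along x, from x = +20 to +80 mm; 70 mm wide; top 110 mm above the desk). From the block's front a brass coupler barrel (29 mm diameter) runs level along -x at 75 mm height, out to x = -78 mm. Origin on the desk, under the coupler's axis, 20 mm in front of the block; x points from the coupler's mouth back to the block, z up.
- sleeve_grip (a point): Middle of the length of the coupler's steel sleeve, on its axis, 75 mm above the desk and 26 mm in front of the outlet's origin when home; x axis along the coupler, towards the block (the direction in which the sleeve is pulled back); moves with the sleeve. The sleeve is a level cylinder of 42 mm diameter, 52 mm long (26 mm either side of this point), its front (-x) 8 mm being a flange of 54 mm diameter. Nothing stands beside it.
- sleeve (a joint): How far the coupler's sleeve is pulled back towards the block, m: 0 home (forward), 0.015 fully back. A spring pushes it forward: about 4 N at home, 9.5 N fully back.
- stapler: Loose black and grey stapler, 130 x 34 x 50 mm, on the desk between keypad and outlet, origin at the centre of its underside.
- mug: Loose white mug, 80 mm diameter, 90 mm high, origin at the centre of its underside.
- pen_pot: Loose steel pot of pens, 72 mm diameter, pens up to 135 mm high, origin at the centre of its underside.
- sanitiser: Loose pale bottle with a white label and cap, 64 mm diameter, 150 mm high, origin at the centre of its underside.
- tape: Loose grey tape dispenser, 130 x 50 x 80 mm, origin at the centre of its underside.
- mouse: Loose grey computer mouse, 100 x 60 x 30 mm, origin at the centre of its underside.
Mind the look-alikes: they are no part of the job. What is shaped like the outlet but pink is not meant.

How it is judged:
By the outcome, as a careful person would: the job done as asked, in the order asked, and still so for the second after the job is handed in, with the robot touching nothing.
It also fails if it takes over 56 s, if anything falls off the work surface, if the arm or the gripper's body presses on something with over 40 N, if the wrist force passes 120 N, or if a joint passes its speed limit or range.

## Working session

There is one attempt and no reset: what is moved stays moved. The work goes in short steps, Python scripts to look and compute and a tool call to move; the robot and the scene stay as the last step left them, time stands still between calls to the robot, and variables do not carry over. Pictures are saved under pics/ and viewed, and the job is handed in when it is done.

Besides the shell and the picture viewer there is one more tool, called after "Request:" by a JSON object that holds its "method" and its "body", one argument or row to a line. carry_out: Moves the arm, as the interface text tells. Its arguments: {"type":"object","properties":{"linear":{"type":"array"},"roll":{"type":"array"},"gripper":{"type":"number"},"grip_force":{"type":"number"}},"required":["linear","roll"]}

```bash
mkdir -p pics
cat > h.py <<'E'
import numpy as np, cv2
from plant import status, snapshot, finish_job, cut_out, tip_of
def save(p,n,crop=None,scale=1):
    im=cv2.cvtColor(p["img"],cv2.COLOR_RGB2BGR)
    if crop: im=im[crop[1]:crop[3],crop[0]:crop[2]]
    if scale!=1: im=cv2.resize(im,None,fx=scale,fy=scale,interpolation=cv2.INTER_CUBIC)
    cv2.imwrite("pics/"+n,im)
def world(p,px,z=None):
    """world point of a pixel: from depth, or on plane world z"""
    u,v=px; T=np.array(p["world_from_camera"])
    r=np.array([(u-p["cx"])/p["fx"],(v-p["cy"])/p["fy"],1.])
    if z is None:
        d=p["range_z"][int(round(v)),int(round(u))]
    else:
        d=(z-T[2,3])/(T[:3,:3]@r)[2]
    return T[:3,:3]@(r*d)+T[:3,3]
def cloud(p):
    v,u=np.mgrid[0:384,0:512]; d=p["range_z"]; T=np.array(p["world_from_camera"])
    P=np.stack([(u-p["cx"])/p["fx"]*d,(v-p["cy"])/p["fy"]*d,d],-1)
    return P@T[:3,:3].T+T[:3,3]
E
python3 - <<'E'
from h import *
s=status.get_state(); print({k:np.round(v,3) for k,v in s.items()})
for n in ["scene","top"]:
    p=snapshot(n); save(p,n+"0.png",scale=1.5); print(n,np.round(p["world_from_camera"],3).tolist(),p["fx"])
    for q in ["keypad","key_square_top","key_round_top","key_bar_top","key_small_top","outlet","sleeve_grip","stapler","mug","pen_pot","sanitiser","tape","mouse"]:
        for r in tip_of(p,q)[:3]:
            print(q,np.round(r["pixel"],1),round(r["confidence"],2),np.round(world(p,r["pixel"]),3))
E
```

```text
{'clock': np.float64(0.0), 'q': array([ 1.208,  0.69 , -0.194,  1.566,  0.157,  0.903, -0.215]), 'qd': array([-0.001,  0.001,  0.   , -0.   , -0.002,  0.001,  0.   ]), 'joint_torque': array([-0.0000e+00, -5.2757e+01, -1.2680e+00, -1.5343e+01, -5.3000e-02,
        6.0000e-03,  0.0000e+00]), 'tool_pos': array([ 0.241, -0.576,  0.257]), 'eef_rot': array([ 0.98 ,  0.197, -0.   , -0.001]), 'contact_force': array([-0.325, -0.003,  0.057]), 'moment': array([-0.002, -0.02 ,  0.073]), 'opening': np.float64(1.001)}
scene [[-0.723, 0.43, -0.541, 1.191], [0.691, 0.451, -0.565, 0.691], [0.001, -0.782, -0.623, 0.844], [0.0, 0.0, 0.0, 1.0]] 384.8409273779787
keypad [220.4 168.5] 0.74 [ 0.52  -0.174  0.053]
key_square_top [225.2 146.3] 0.68 [ 0.418 -0.267  0.056]
key_round_top [380.8 281.2] 0.58 [0.518 0.468 0.029]
key_round_top [203.8 153.7] 0.54 [ 0.511 -0.279  0.06 ]
key_bar_top [218.7 165.5] 0.51 [ 0.517 -0.187  0.057]
key_small_top [237.6 158.6] 0.55 [ 0.441 -0.172  0.058]
outlet [350.3 212.3] 0.95 [0.398 0.281 0.07 ]
outlet [162.2 201.9] 0.63 [ 0.754 -0.188  0.029]
outlet [293.1 240.9] 0.57 [0
[... 922 characters left out ...]
.48 [ 0.442 -0.189  0.058]
key_small_top [319.9 196. ] 0.41 [ 0.522 -0.191  0.058]
outlet [174.1 290.4] 0.96 [0.317 0.226 0.094]
outlet [186.4 208.3] 0.79 [0.529 0.175 0.085]
outlet [321.8 228.4] 0.45 [ 0.433 -0.182  0.056]
sleeve_grip [182.6 212.1] 0.64 [0.518 0.185 0.097]
sleeve_grip [173.5 299.5] 0.61 [0.295 0.229 0.094]
stapler [251.6 201.7] 0.6 [ 0.534 -0.002  0.042]
mug [238.2 145.8] 0.73 [0.712 0.016 0.007]
mug [355.7 225.4] 0.38 [ 0.429 -0.275  0.058]
pen_pot [257.3 254.3] 0.78 [0.39  0.001 0.005]
sanitiser [ 94.9 238.9] 0.83 [0.477 0.423 0.091]
tape [405.7 213.3] 0.7 [ 0.45  -0.429  0.019]
mouse [253.4 203.2] 0.7 [ 0.528 -0.006  0.046]
mouse [312.5 127.4] 0.57 [ 0.734 -0.206  0.026]
```

View pics/scene0.png

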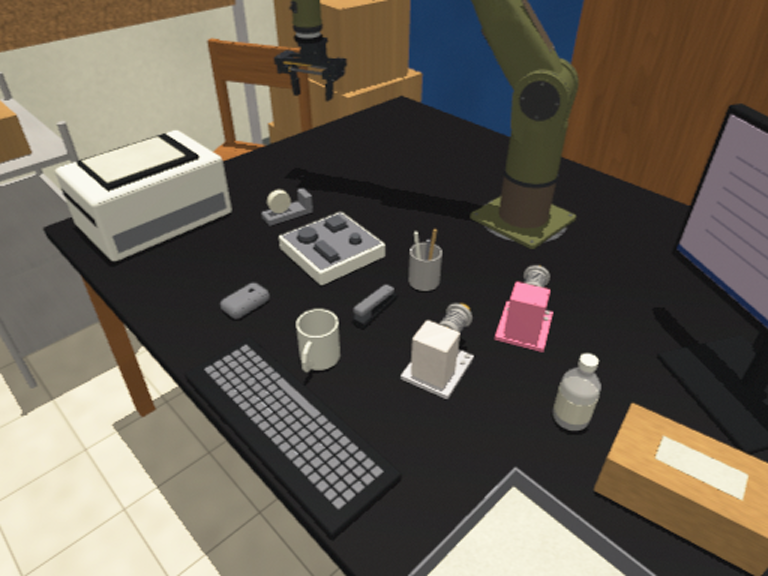

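View pics/top0.png

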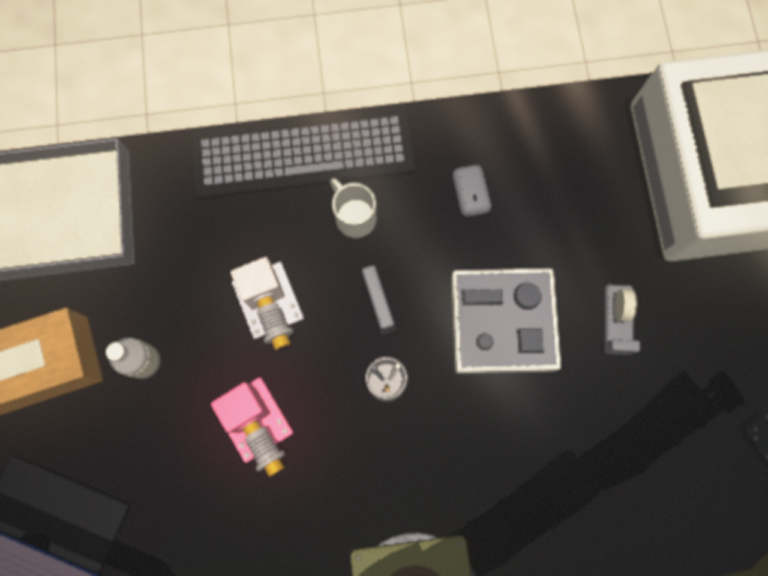

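The top view shows the keypad at about (337,213) in original pixels. Its keys are the square (354,227), large round (352,197), bar (322,198) and small round (323,227). Two things could be taken for the outlet: the white one at (177,200) and the pink one at (170,280). I choose the white one. Next I'll check it in a crop and measure.

Run:
```python
from h import *
p=snapshot("top"); save(p,"crop_out.png",(140,160,220,320),4); save(p,"crop_key.png",(290,170,390,260),6)
P=cloud(p); 
# keypad body: points z 0.03..0.05 within region
R=(P[...,0]>0.3)&(P[...,0]<0.65)&(P[...,1]<-0.08)&(P[...,1]>-0.36)
top=R&(P[...,2]>0.030)&(P[...,2]<0.075)
r=cv2.minAreaRect((P[top][:,:2]*1000).astype(np.float32)); print("keypad rect mm",r, np.percentile(P[top][:,2],[5,50,95]))
hi=(R&(P[...,2]>0.051)).astype(np.uint8)
n,l,st,c=cv2.connectedComponentsWithStats(hi)
for i in range(1,n):
    if st[i,4]>20: q=P[l==i]; print("key",c[i].round(1),st[i,4],q.mean(0).round(4),cv2.minAreaRect((q[:,:2]*1000).astype(np.float32)))
# outlet
for sh in [p,snapshot("scene")]:
    for r in cut_out(sh,"outlet")[:3]:
        m=r["region"]; print("outlet",r["pixel"],r["confidence"],cloud(sh)[m].mean(0).round(3),sh["img"][m].mean(0).round())
R=(P[...,0]>0.4)&(P[...,0]<0.75)&(P[...,1]>0.08)&(P[...,1]<0.33)
t=R&(P[...,2]>0.1)&(P[...,2]<.125); q=P[t]; print("block",len(q),cv2.minAreaRect((q[:,:2]*1000).astype(np.float32)),np.median(q[:,2]))
t=R&(P[...,2]>0.003)&(P[...,2]<.02); q=P[t]; print("foot",len(q),cv2.minAreaRect((q[:,:2]*1000).astype(np.float32)))
t=R&(P[...,2]>0.06)&(P[...,2]<.104)&(P[...,0]<0.58); q=P[t]; print("coupler",len(q),cv2.minAreaRect((q[:,:2]*1000).astype(np.float32)),q[:,2].max())
```

```text
keypad rect mm ((473.60833740234375, -233.05804443359375), (191.0951690673828, 190.8024444580078), 84.22235107421875) [0.03582288 0.04122828 0.05888613]
key [351.5 196.5] 213 [ 0.5101 -0.2775  0.0575] ((510.2474060058594, -277.6311340332031), (42.73798370361328, 44.160797119140625), 36.868560791015625)
key [321.5 197. ] 224 [ 0.519  -0.195   0.0576] ((519.46484375, -195.4267578125), (70.56987762451172, 24.305070877075195), 82.61337280273438)
key [353.8 226.4] 215 [ 0.427  -0.2696  0.0577] ((427.4068603515625, -270.0323486328125), (41.30569076538086, 40.82489776611328), 84.66268157958984)
key [323.  227.2] 70 [ 0.4356 -0.1861  0.0576] ((435.46112060546875, -186.24224853515625), (21.698259353637695, 25.22768783569336), 76.326416015625)
outlet [171.8, 282.0] 0.7 [0.34  0.24  0.079] [213. 144. 153.]
outlet [179.8, 197.7] 0.6 [0.556 0.199 0.077] [206. 195. 180.]
outlet [87.8, 238.2] 0.6 [0.478 0.436 0.1  ] [163. 156. 145.]
outlet [354.3, 209.9] 0.85 [0.376 0.268 0.066] [188. 114. 132.]
outlet [293.2, 235.2] 0.59 [0.588 0.221 0.064] [176. 170. 161.]
block 625 ((512.7271118164062, 216.0597381591797), (86.33611297607422, 232.69764709472656), 85.5082778930664) 0.10927793316844969
foot 1633 ((575.0394897460938, 204.9976043701172), (249.76983642578125, 349.7908935546875), 89.98793029785156)
coupler 617 ((487.819580078125, 200.65585327148438), (82.90011596679688, 179.2844696044922), 86.2346420288086) 0.10399109417260544
```

Run:
```python
from h import *
p=snapshot("top"); P=cloud(p)
R=(P[...,0]>0.42)&(P[...,0]<0.72)&(P[...,1]>0.10)&(P[...,1]<0.29)
t=(R&(P[...,2]>0.105)&(P[...,2]<.118)).astype(np.uint8)
n,l,st,c=cv2.connectedComponentsWithStats(t)
i=1+np.argmax(st[1:,4]); q=P[l==i]; rb=cv2.minAreaRect((q[:,:2]*1000).astype(np.float32)); print("block",c[i],len(q),rb,np.median(q[:,2]))
b=np.array(rb[0])/1000
t=R&(P[...,2]>0.085)&(P[...,2]<.104); n,l,st,c=cv2.connectedComponentsWithStats(t.astype(np.uint8))
for i in range(1,n):
    if st[i,4]>15:
        q=P[l==i]; print("c",c[i].round(1),len(q),q.min(0).round(3),q.max(0).round(3),q.mean(0).round(4),cv2.fitLine((q[:,:2]*1000).astype(np.float32),cv2.DIST_HUBER,0,.01,.01).ravel().round(3),cv2.minAreaRect((q[:,:2]*1000).astype(np.float32)))
```

```text
block [169.05882353 185.87683824] 544 ((591.5706787109375, 212.69107055664062), (61.021846771240234, 70.08195495605469), 16.140596389770508) 0.10980050652431061
c [180.1 212.4] 459 [0.468 0.162 0.085] [0.579 0.237 0.104] [0.5191 0.1919 0.0925] [9.69000e-01 2.46000e-01 5.17571e+02 1.91509e+02] ((519.3447875976562, 187.66323852539062), (102.99775695800781, 68.33222961425781), 20.042234420776367)
```

View pics/crop_out.png

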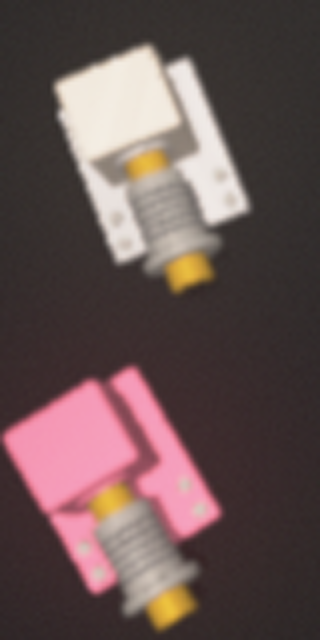

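View pics/crop_key.png

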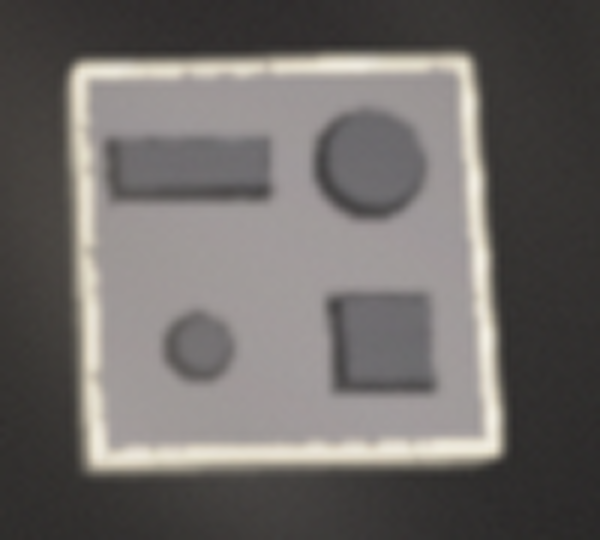

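The crop confirms the choice: the white block with a steel sleeve is the true outlet, and the pink one is the look-alike. The key places are clear too. I'm moving above the square key with the fingers shut and aligned to the keypad.

Request:
{"method": "carry_out", "body": {
  "linear": [
    [0.037,0.01,0],
    [0.057,0.045,0],
    [0.077,0.08,0],
    [0.1,0.115,0],
    [0.12,0.15,0],
    [0.14,0.185,0],
    [0.16,0.22,0],
    [0.186,0.25,0]
  ],
  "roll": [-0.1,-0.2,-0.3,-0.4,-0.49,-0.49,-0.49,-0.49],
  "gripper": 0,
  "grip_force": 10
}}

```text
clock: 2.32
tool_pos: [0.4273, -0.324, 0.2579]
eef_rot: [0.999, -0.047, -0.001, -0.0]
contact_force: [0.6, -1.0, 0.8]
opening: 0.42
```

Request:
{"method": "carry_out", "body": {
  "linear": [
    [0,0.03,-0.02],
    [0,0.054,-0.05],
    [0,0.054,-0.085],
    [0,0.054,-0.12],
    [0,0.054,-0.15],
    [0,0.054,-0.165],
    [0,0.054,-0.165],
    [0,0.054,-0.165]
  ],
  "roll": [0,0,0,0,0,0,0,0]
}}

```text
clock: 2.98
tool_pos: [0.4272, -0.2699, 0.0926]
eef_rot: [0.999, -0.047, -0.001, -0.001]
contact_force: [-1.0, 0.0, 0.5]
opening: 0.008
```

Run:
```python
from h import *
p=snapshot("wrist"); save(p,"w1.png",scale=1.2)
p=snapshot("top"); save(p,"t1.png",(270,150,410,260),5)
s=status.get_state(); print(s["tool_pos"],s["contact_force"],s["opening"])
```

```text
[ 0.42805223 -0.27054774  0.09403383] [-0.86779328 -0.65475246  0.15232355] 0.0063636501375638485
```

View pics/w1.png

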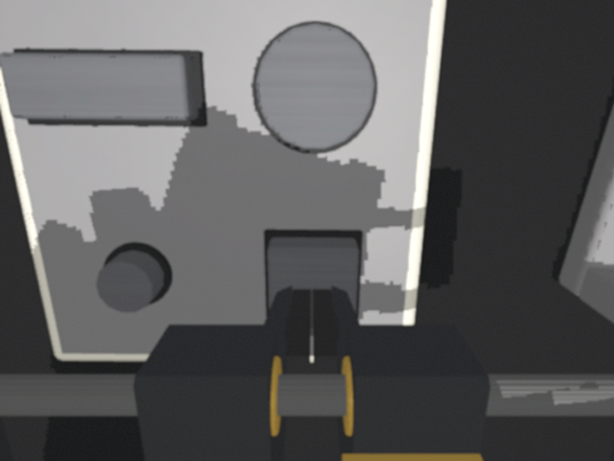

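The wrist view shows the shut fingertips at (312,300), centred over the square key, with the small key well away at (130,280). Next I press the square key.

Request:
{"method": "carry_out", "body": {
  "linear": [
    [0,0,-0.008],
    [0,0,-0.016],
    [0,0,-0.02],
    [0,0,-0.023],
    [0,0,-0.025],
    [0,0,-0.026],
    [0,0,-0.026]
  ],
  "roll": [0,0,0,0,0,0,0]
}}

```text
clock: 3.67
tool_pos: [0.4288, -0.271, 0.0693]
eef_rot: [0.999, -0.047, 0.001, 0.001]
contact_force: [0.1, -0.2, 14.2]
opening: 0.009
```

The contact force of 14 N at z = 0.0693 means the key has bottomed. I lift and go to the large round key.

Request:
{"method": "carry_out", "body": {
  "linear": [
    [0,0,0.012],
    [0,0,0.03],
    [0,0,0.035],
    [0.03,-0.002,0.035],
    [0.06,-0.005,0.035],
    [0.081,-0.007,0.03],
    [0.081,-0.007,0.025],
    [0.081,-0.007,0.025]
  ],
  "roll": [0,0,0,0,0,0,0,0]
}}

```text
clock: 4.33
tool_pos: [0.5097, -0.2771, 0.0928]
eef_rot: [0.999, -0.046, 0.0, 0.0]
contact_force: [-0.5, 0.2, 0.0]
opening: 0.007
```

Request:
{"method": "carry_out", "body": {
  "linear": [
    [0,0,-0.008],
    [0,0,-0.016],
    [0,0,-0.02],
    [0,0,-0.023],
    [0,0,-0.025],
    [0,0,-0.026],
    [0,0,-0.026]
  ],
  "roll": [0,0,0,0,0,0,0]
}}

```text
clock: 4.92
tool_pos: [0.508, -0.277, 0.0692]
eef_rot: [0.999, -0.047, -0.001, 0.0]
contact_force: [-6.0, 2.5, 24.3]
opening: 0.005
```

The round key bottomed as well. I lift and travel high to the outlet, opening the gripper.

Request:
{"method": "carry_out", "body": {
  "linear": [
    [0,0,0.015],
    [0,0,0.05],
    [0,0,0.09],
    [0,0.01,0.13],
    [0,0.04,0.15],
    [0,0.08,0.15],
    [0,0.12,0.15],
    [0,0.16,0.15]
  ],
  "roll": [0,0,0,0,0.1,0.2,0.3,0.37]
}}

```text
clock: 5.58
tool_pos: [0.5073, -0.1159, 0.2197]
eef_rot: [0.99, 0.14, -0.0, 0.0]
contact_force: [0.4, 0.6, -0.4]
opening: 0.003
```

Request:
{"method": "carry_out", "body": {
  "linear": [
    [0,0.04,0],
    [0,0.08,0],
    [0,0.12,0],
    [0,0.16,0],
    [0,0.2,0],
    [0,0.24,0],
    [0,0.28,0],
    [0,0.3,0]
  ],
  "roll": [0,0,0,0,0,0,0,0],
  "gripper": 1
}}

```text
clock: 6.25
tool_pos: [0.5061, 0.1902, 0.2194]
eef_rot: [0.99, 0.143, -0.0, -0.001]
contact_force: [-0.2, 0.1, 0.1]
opening: 0.587
```

Run:
```python
from h import *
p=snapshot("wrist"); save(p,"w2.png",scale=1.2)
s=status.get_state(); print(s["clock"],s["tool_pos"],s["eef_rot"],s["contact_force"],s["opening"],s["q"].round(2) if hasattr(s["q"],"round") else s["q"])
for r in tip_of(p,"sleeve_grip")[:3]: print(r["pixel"],r["confidence"],world(p,r["pixel"],0.096))
P=cloud(p)
m=(P[...,2]>0.085)&(P[...,2]<0.104)&(P[...,0]>0.45)&(P[...,0]<0.57)&(P[...,1]>.13)&(P[...,1]<.25)
q=P[m]; print(len(q))
# ridge: per-slice across axis
a=np.radians(16); ax=np.array([np.cos(a),np.sin(a)]); nr=np.array([-ax[1],ax[0]])
o=np.array([.5186,.1916]); s_=(q[:,:2]-o)@ax; n_=(q[:,:2]-o)@nr
for lo in np.arange(-.06,.04,.008):
    k=(s_>lo)&(s_<lo+.008)
    if k.sum()>10: print(round(lo+.004,3),k.sum(),"mid",round((np.percentile(n_[k],2)+np.percentile(n_[k],98))/2,4),"w",round(np.ptp(n_[k]),4),"ztop",q[k,2].max().round(4))
```

```text
6.3 [0.5059904  0.19346667 0.21941779] [ 9.89477146e-01  1.44663188e-01  3.04737977e-04 -2.72885581e-03] [1.00148632 2.71602559 0.04420334] 0.6311878749398702 [-0.43  0.63 -0.02  1.87  0.01  0.64 -1.74]
[264.5, 172.1] 0.92 [0.52356733 0.19296868 0.096     ]
[166.9, 360.0] 0.85 [0.32400956 0.22871858 0.096     ]
4543
-0.048 130 mid 0.0013 w 0.0196 ztop 0.0906
-0.04 178 mid 0.0016 w 0.0195 ztop 0.0901
-0.032 234 mid 0.0015 w 0.0484 ztop 0.1025
-0.024 632 mid 0.0015 w 0.0481 ztop 0.1028
-0.016 413 mid 0.0016 w 0.0371 ztop 0.0974
-0.008 429 mid 0.0016 w 0.0364 ztop 0.0968
0.0 436 mid 0.0014 w 0.0379 ztop 0.0972
0.008 450 mid 0.0014 w 0.0369 ztop 0.0972
0.016 465 mid 0.0013 w 0.0373 ztop 0.0981
0.024 519 mid 0.0016 w 0.0361 ztop 0.0968
0.032 257 mid 0.0013 w 0.021 ztop 0.0908
0.04 251 mid 0.0014 w 0.0223 ztop 0.0908
```

View pics/w2.png

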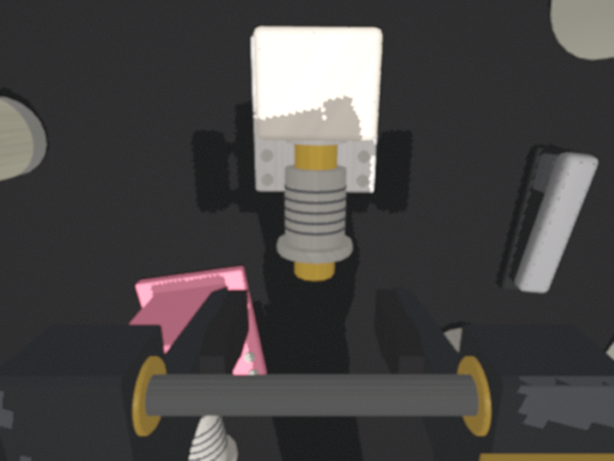

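The wrist view shows the white outlet's sleeve at (315,210) with the axis straight, at 16°. The pink one is outside the fingers, to the lower left. Target TCP is (0.516, 0.192, 0.078).

Request:
{"method": "carry_out", "body": {
  "linear": [
    [0.01,-0.001,-0.02],
    [0.01,-0.001,-0.05],
    [0.01,-0.001,-0.08],
    [0.01,-0.001,-0.11],
    [0.01,-0.001,-0.13],
    [0.01,-0.001,-0.141],
    [0.01,-0.001,-0.141],
    [0.01,-0.001,-0.141]
  ],
  "roll": [-0.01,-0.01,-0.01,-0.01,-0.01,-0.01,-0.01,-0.01],
  "gripper": 1
}}

```text
clock: 7.02
tool_pos: [0.5163, 0.1875, 0.0785]
eef_rot: [0.99, 0.138, -0.0, -0.001]
contact_force: [0.8, 0.5, -0.1]
opening: 0.998
```

Run:
```python
from h import *
p=snapshot("wrist"); save(p,"w3.png",scale=1.2)
s=status.get_state(); print(s["clock"],s["tool_pos"],s["eef_rot"],s["contact_force"],s["opening"])
```

```text
7.0667 [0.51687764 0.18805068 0.07921029] [ 9.90414861e-01  1.38117441e-01  5.33532689e-04 -1.30034390e-03] [-0.69824415  0.46210253  0.28142949] 1.0022240396840432
```

View pics/w3.png

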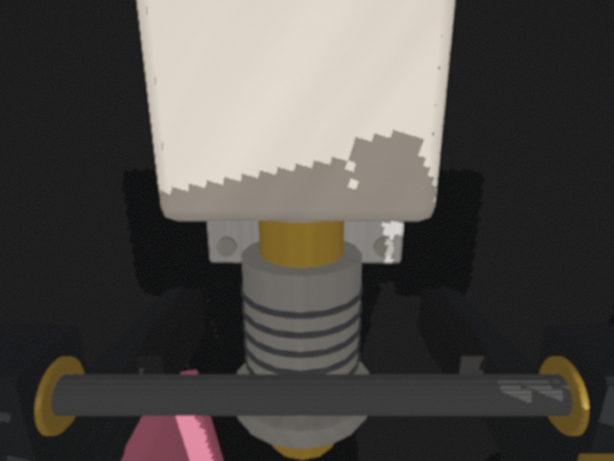

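The sleeve (300,310) sits about 5 mm left of the jaw centre (312), which agrees with the pose reading. I correct +4.5 mm in y and close.

Request:
{"method": "carry_out", "body": {
  "linear": [
    [0,0.0045,0],
    [0,0.0045,0],
    [0,0.0045,0],
    [0,0.0045,0],
    [0,0.0045,0],
    [0,0.0045,0],
    [0,0.0045,0],
    [0,0.0045,0]
  ],
  "roll": [0,0,0,0,0,0,0,0],
  "gripper": 0.4,
  "grip_force": 35
}}

```text
clock: 7.73
tool_pos: [0.5171, 0.1915, 0.0792]
eef_rot: [0.99, 0.138, 0.0, -0.001]
contact_force: [1.1, -2.8, 1.6]
opening: 0.468
```

Request:
{"method": "carry_out", "body": {
  "linear": [
    [0,0,0],
    [0,0,0],
    [0,0,0],
    [0,0,0],
    [0,0,0],
    [0,0,0]
  ],
  "roll": [0,0,0,0,0,0]
}}

```text
clock: 8.23
tool_pos: [0.5172, 0.1915, 0.0792]
eef_rot: [0.99, 0.138, 0.001, -0.001]
contact_force: [-0.2, -0.8, 0.5]
opening: 0.464
```

Gripped at 41 mm. Now I pull back along 16°, going a little past 15 mm to reach the stop.

Request:
{"method": "carry_out", "body": {
  "linear": [
    [0.003,0.0009,0],
    [0.006,0.0017,0],
    [0.009,0.0026,0],
    [0.012,0.0034,0],
    [0.014,0.004,0],
    [0.0155,0.0044,0],
    [0.016,0.0046,0],
    [0.016,0.0046,0]
  ],
  "roll": [0,0,0,0,0,0,0,0],
  "gripper": 0,
  "grip_force": 35
}}

```text
clock: 8.9
tool_pos: [0.5291, 0.1948, 0.0791]
eef_rot: [0.99, 0.138, -0.004, 0.0]
contact_force: [-7.9, -2.7, 9.7]
opening: 0.462
```

Run:
```python
from h import *
p=snapshot("wrist"); save(p,"w4.png",scale=1.2)
s=status.get_state(); print(s["clock"],s["tool_pos"],s["eef_rot"],s["contact_force"],s["opening"])
```

```text
8.95 [0.52908267 0.19480609 0.0791399 ] [ 9.90440461e-01  1.37886395e-01 -3.86012741e-03  3.68107287e-04] [-8.14666297 -2.56047779  9.74819296] 0.46726395105714785
```

View pics/w4.png

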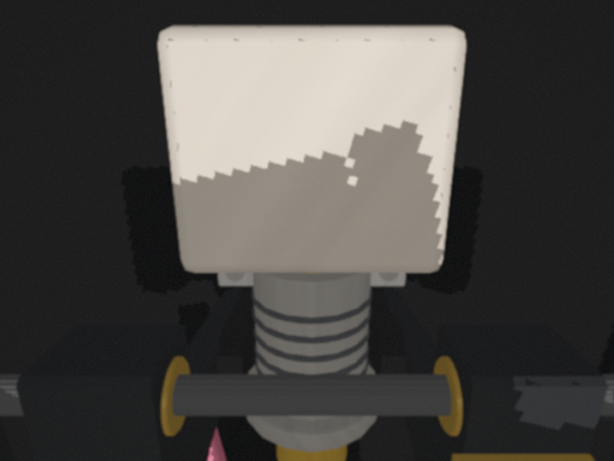

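It has moved 12.4 mm at 8.3 N, which agrees with the spring; the arm yields about 4 mm. I pull further to the stop.

Request:
{"method": "carry_out", "body": {
  "linear": [
    [0.005,0.0014,0.001],
    [0.007,0.002,0.001],
    [0.009,0.0026,0.001],
    [0.01,0.0029,0.001],
    [0.011,0.0032,0.001],
    [0.011,0.0032,0.001],
    [0.011,0.0032,0.001]
  ],
  "roll": [0,0,0,0,0,0,0]
}}

```text
clock: 9.53
tool_pos: [0.5319, 0.1956, 0.0791]
eef_rot: [0.99, 0.138, -0.013, 0.002]
contact_force: [-14.1, -5.1, 8.7]
opening: 0.466
```

Run:
```python
from h import *
s=status.get_state(); print(s["clock"],s["tool_pos"],s["eef_rot"],s["contact_force"],s["opening"])
a=np.radians(16);print((np.array(s["tool_pos"])[:2]-[.5172,.1915])@[np.cos(a),np.sin(a)])
```

```text
9.5333 [0.53187256 0.1956101  0.07913208] [ 0.99032618  0.13815421 -0.01274525  0.00224234] [-14.05028309  -5.12750498   8.7316969 ] 0.46560895855607404
0.015237066819216336
```

It is at the stop: 15.2 mm of travel and 15 N, well over the 9.5 N spring. Now I let go.

Request:
{"method": "carry_out", "body": {
  "linear": [
    [0,0,0],
    [0,0,0],
    [0,0,0],
    [0,0,0],
    [0,0,0],
    [0,0,0]
  ],
  "roll": [0,0,0,0,0,0],
  "gripper": 1
}}

```text
clock: 10.03
tool_pos: [0.5325, 0.1958, 0.0792]
eef_rot: [0.99, 0.138, -0.012, 0.002]
contact_force: [0.5, 0.1, 0.8]
opening: 0.898
```

Request:
{"method": "carry_out", "body": {
  "linear": [
    [0,0,0.02],
    [0,0,0.05],
    [0,0,0.08],
    [0,0,0.11],
    [0,0,0.14],
    [-0.01,0,0.15],
    [-0.02,0,0.15],
    [-0.02,0,0.15]
  ],
  "roll": [0,0,0,0,0,0,0,0]
}}

```text
clock: 10.7
tool_pos: [0.5107, 0.1961, 0.2298]
eef_rot: [0.99, 0.139, -0.013, 0.002]
contact_force: [0.3, -1.1, -1.0]
opening: 0.999
```

Run:
```python
from h import *
p=snapshot("wrist"); save(p,"w5.png",scale=1.2)
s=status.get_state(); print(s["clock"],s["tool_pos"],s["eef_rot"],s["contact_force"],s["opening"])
P=cloud(p)
m=(P[...,2]>0.085)&(P[...,2]<0.104)&(P[...,0]>0.45)&(P[...,0]<0.57)&(P[...,1]>.13)&(P[...,1]<.25)
q=P[m]
a=np.radians(16); ax=np.array([np.cos(a),np.sin(a)]); o=np.array([.5186,.1916]); s_=(q[:,:2]-o)@ax
for lo in np.arange(-.06,.048,.004):
    k=(s_>lo)&(s_<lo+.004)
    if k.sum()>10: print(round(lo+.002,3),q[k,2].max().round(4))
```

```text
10.75 [0.51142558 0.19592624 0.22914417] [ 0.99026415  0.13860709 -0.01267084  0.00210454] [-0.29409984 -0.0290517  -0.08002546] 1.0019694507656838
-0.05 0.0899
-0.046 0.0904
-0.042 0.0902
-0.038 0.0898
-0.03 0.1024
-0.026 0.1026
-0.022 0.1016
-0.018 0.0969
-0.014 0.0974
-0.01 0.0967
-0.006 0.0969
-0.002 0.0969
0.002 0.0972
0.006 0.0969
0.01 0.0974
0.014 0.0972
0.018 0.0969
0.022 0.0966
0.026 0.0968
0.03 0.0964
0.034 0.0908
0.038 0.0905
0.042 0.0904
0.046 0.0956
```

View pics/w5.png

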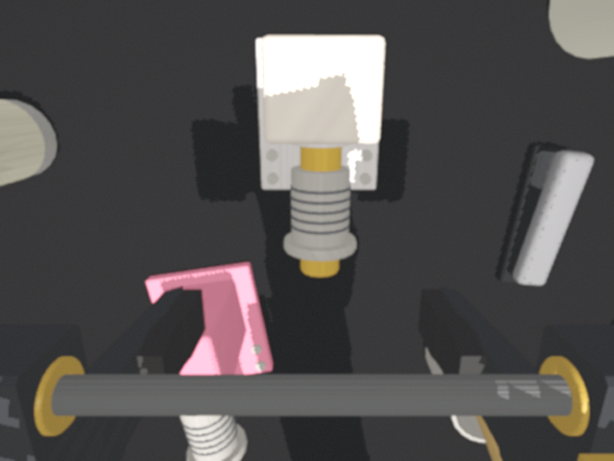

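The sleeve has snapped back home: flange at -0.03…-0.02 as before, nothing else moved. Now I go to the bar key.

Request:
{"method": "carry_out", "body": {
  "linear": [
    [0,-0.04,0],
    [0,-0.08,0],
    [0,-0.12,0],
    [0,-0.16,0],
    [0,-0.2,0],
    [0,-0.24,0],
    [0,-0.28,0],
    [0,-0.32,0]
  ],
  "roll": [-0.1,-0.2,-0.3,-0.37,-0.37,-0.37,-0.37,-0.37],
  "gripper": 0,
  "grip_force": 10
}}

```text
clock: 11.42
tool_pos: [0.5111, -0.1262, 0.2282]
eef_rot: [0.999, -0.046, -0.014, -0.0]
contact_force: [1.1, -0.4, -0.6]
opening: 0.418
```

Request:
{"method": "carry_out", "body": {
  "linear": [
    [0.007,-0.04,0],
    [0.007,-0.07,-0.02],
    [0.007,-0.07,-0.05],
    [0.007,-0.07,-0.08],
    [0.007,-0.07,-0.11],
    [0.007,-0.07,-0.125],
    [0.007,-0.07,-0.125],
    [0.007,-0.07,-0.125]
  ],
  "roll": [0,0,0,0,0,0,0,0]
}}

```text
clock: 12.08
tool_pos: [0.5175, -0.1962, 0.102]
eef_rot: [0.999, -0.046, -0.015, -0.0]
contact_force: [-0.2, -0.5, -0.8]
opening: 0.007
```

Run:
```python
from h import *
p=snapshot("wrist"); save(p,"w6.png",scale=1.2)
s=status.get_state(); print(s["clock"],s["tool_pos"],s["eef_rot"],s["contact_force"],s["opening"])
```

```text
12.1333 [ 0.51834593 -0.19646273  0.10310429] [ 9.98849908e-01 -4.59852382e-02 -1.35722628e-02 -1.13346714e-04] [-0.15279139  0.47392021  0.61644332] 0.005738709999977858
```

View pics/w6.png

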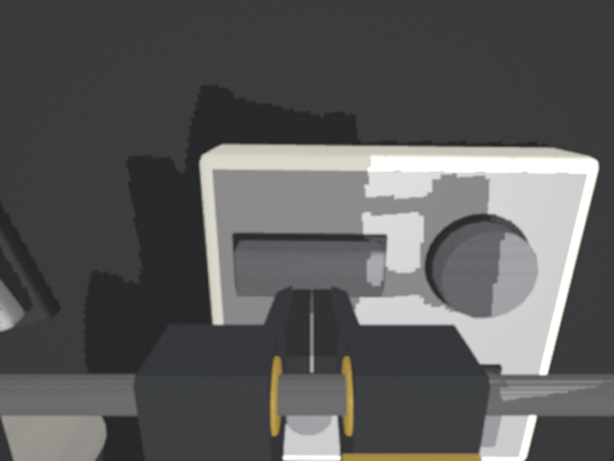

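The fingertips (312,290) are over the bar key's length (237–385, row 268). The pose puts them about 1 mm from its centre line, so I shift +1 mm and press.

Request:
{"method": "carry_out", "body": {
  "linear": [
    [0.001,0.001,-0.015],
    [0.001,0.001,-0.023],
    [0.001,0.001,-0.027],
    [0.001,0.001,-0.03],
    [0.001,0.001,-0.033],
    [0.001,0.001,-0.035],
    [0.001,0.001,-0.036],
    [0.001,0.001,-0.036]
  ],
  "roll": [0,0,0,0,0,0,0,0]
}}

```text
clock: 12.8
tool_pos: [0.5199, -0.1955, 0.0693]
eef_rot: [0.999, -0.046, -0.013, 0.0]
contact_force: [-1.9, 2.1, 17.1]
opening: 0.008
```

The bar key has bottomed (17 N at 0.0693). I lift clear.

Request:
{"method": "carry_out", "body": {
  "linear": [
    [0,0,0.015],
    [0,0,0.05],
    [0,0,0.09],
    [0,0,0.13],
    [0,0,0.17],
    [0,0,0.19],
    [0,0,0.19],
    [0,0,0.19]
  ],
  "roll": [0,0,0,0,0,0,0,0]
}}

```text
clock: 13.47
tool_pos: [0.5202, -0.1958, 0.2605]
eef_rot: [0.999, -0.046, -0.011, 0.0]
contact_force: [0.2, 1.0, -0.3]
opening: 0.007
```

Run:
```python
from h import *
p=snapshot("scene"); save(p,"s9.png",scale=1.5); w=snapshot("wrist"); P=cloud(w)
for n,c in dict(sq=(.4275,-.27),rd=(.510,-.2776),bar=(.5195,-.1954),sm=(.4355,-.1862)).items():
    for t,Q in (("w",P),("s",cloud(p))):
        m=np.hypot(Q[...,0]-c[0],Q[...,1]-c[1])<.008; print(n,t,m.sum(),np.median(Q[m][:,2]).round(4) if m.any() else None)
s=status.get_state(); print(s["clock"],s["tool_pos"],s["contact_force"])
```

```text
sq w 156 0.0579
sq s 9 0.0576
rd w 211 0.0579
rd s 23 0.3107
bar w 807 0.2838
bar s 9 0.058
sm w 82 0.0578
sm s 8 0.0585
13.5667 [ 0.51894361 -0.19520274  0.25820241] [-0.62080533 -0.4409016  -0.25817583]
```

View pics/s9.png

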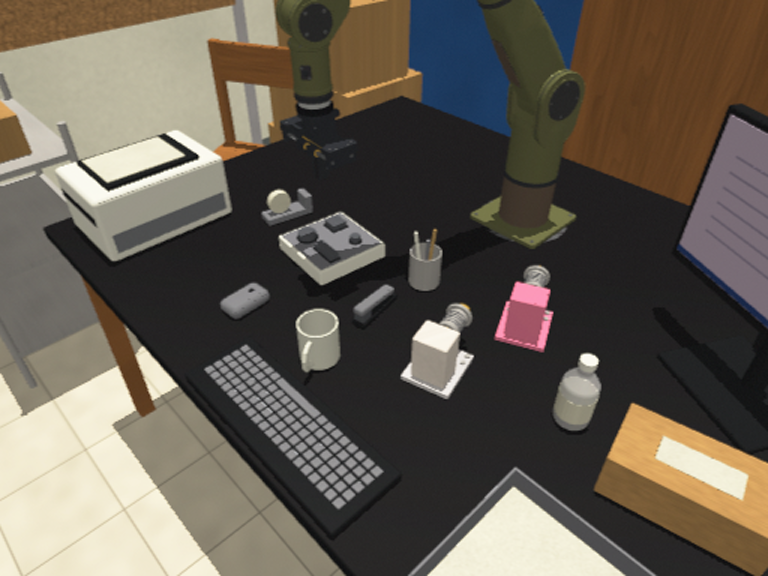

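All four keys read up (0.058 m), the sleeve was home, the loose things are where they were (pot at (425,265), mug at (318,340), stapler at (375,303)), and the arm is clear.

```bash
python3 -c "
from h import *
print(finish_job())"
```

```text
the job is handed in; nothing more can be done
None
```

I did the whole job in the order asked and handed it in at about 13.6 s on the clock; the hand-in gives no verdict.

- **Keys:** I pressed the square key, then the large round key, and after the sleeve the long bar key. Each bottomed with the tool at about z = 0.069 m and 14–24 N. I lifted off each key before the next step and never pressed the small round key.
- **Sleeve:** On the white outlet I pulled the sleeve back 15.2 mm to its stop, where the force was 15 N, well above the 9.5 N spring. I then opened the gripper so the sleeve snapped forward by itself. Depth readings afterwards showed it home.
- **Last checks:** All four key tops read about 0.058 m, so all are up. The loose things looked unmoved in the last scene picture, and the arm was clear of everything.
- **Readings that disagreed:**
  - The first pull stopped at 12.4 mm because the arm gave way, so I pulled further before letting go.
  - While I held the sleeve there was an upward force of about 9 N; it vanished on release and I did not trace its cause.
  - In the last pictures the gripper or arm blocked one camera's view of the round key and the other's view of the bar key, so each of those two rests on one camera.

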